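# Load both balls at the top of the ball-race ramp

## Robot

A 6-joint arm with a two-finger parallel gripper is mounted at the origin on the work surface. World frame = base frame: x ahead of the robot, y to its left, z up, the work surface at z = 0. Lengths are in m, angles in rad, forces in N, time in s.
With the tool pointing down it reaches from about 0.35 to 0.775 m from the base axis. Payload 7.3 kg.
Tool frame: the origin (TCP) lies between the finger pads; the fingertips stand 8 mm ahead of it and the grasp point (between the pads) lies 11 mm behind it (robot.nose_length is the distance from the TCP to the fingertips, in m); z points along the fingers, y is the line along which they close (so a half turn about z gives the same grasp; the last joint's range is limited). The gripper opens to 92 mm and grips with 3 to 60 N. Pads are 19 mm wide; open, the fingers measure 130 mm over their backs; the gripper's body (75 mm by 190 mm) begins 47 mm behind the grasp point.
Start: joints at [1.112, 0.342, 1.524, -0, 1.275, -0.146], TCP at [0.162, 0.5, 0.213] pointing down, gripper open.
Joint ranges: [-2.53, 2.53], [-0.77, 2.02], [0.04, 2.7], [-1, 4.14], [0.28, 2.66], [-3.11, 3.11]. Speed limits (rad/s): [2.57, 2.57, 3.14, 3.14, 3.14, 3.14].

## Interface

Orientations are given as [roll, pitch, yaw] about the fixed x, y, z axes, in that order (R = Rz(yaw) Ry(pitch) Rx(roll)).
In Python, from cell import robot gives the robot as it stands. The module is installed in compiled form; this text tells all that it offers.
- The arm moves only by the shell command python3 -m jog 'ROWS' [FORCE]. ROWS is JSON, a list that holds one entry, the list of rows, each a list of 5 numbers: the gripper's target within -1 to 1 (fully open at 1, half-way at 0, shut at -1), then the shift along the tool's x, y, z in m, then the turn about the tool's z in rad. A call has 1 to 5 rows; each row is the pose to reach, as a shift and turn from the pose commanded when the call began, along the tool's axes at that moment; what a row does not reach only later rows make up. A row lasts 1/12 s, in which the tool goes at most 41.7 mm and 7.16 degrees, less where a joint would pass 70% of its speed; a pose out of reach is approached as far as the arm can. A call with a gripper value outside its range is refused whole. The fingers move at their own pace and stop on an object; FORCE is the grip in N (left out, the last holds). Time passes only in rows, so rows that repeat a pose let the fingers close. It gives the time, the measured TCP pose, the force, the opening and the grip force at its end, in the units of the state.
- robot.observe(): the state, without advancing time (a new reading comes with each control period).
- robot.read_camera(name): name is "scene" or "top"; returns the picture (384x512x3 uint8, red, green, blue); there is no depth.
- robot.camera_model(name): a dict with "camera_matrix" (3x3 intrinsics, pixels), "position" and "attitude" of the camera in the world. Camera axes: x right, y down, z forward; pixel columns grow to the right and rows downward; lengths in m; the calibration is good to about 2 mm. A picture is of the moment at which its call begins. camera_model takes no time and is no camera call.
- robot.hand_in(): hands the job in; it is judged then, once.
The state is a dict: "time": time; "qpos": joint angles; "qvel": joint speeds; "joint_efforts": joint torques, N m; "tool_pos": TCP position; "tool_rot": TCP orientation; "contact_force": force on the tool from outside, world axes, zero at the start; "torque": the same for the moment, N m; "opening": finger opening in m; "grip_force": force on a finger pad.
Only numpy, scipy, OpenCV 4.12 (cv2) and the standard library are available. Lean on these libraries where they do the work, as an engineer would, in place of code of your own. Each camera call takes 0.05 s, during which the arm holds its last target. There are 200 camera calls.

## Task

Get the ball-race ramp on the teacher's desk ready for the next race: with the fingertips, push each of the two balls up its own V-shaped gutter, past the sprung catch and up to the stop plate at the high end, so that the catch stands up again behind it and the ball stays there when you let go. The balls are only pushed, never lifted out of their gutters. Leave the tape dispenser, the timer, the glue stick and the spray bottle where they are.

Things in the scene. Friction and masses are not known exactly. Their poses are not given: they have to be found in the camera images.
- track: Sloping part of the ramp, fixed: two parallel aluminium V gutters on a plywood board 450 x 200 mm, high end on a lab jack. Origin: midway between the gutters, half-way along, at the height of their fold lines (inner bottoms). x: uphill along the gutters, 8 degrees above level; y: across, towards the near gutter; z: square to the board. Fold lines at y = 0.045 (near robot) and -0.045 (far), z = 0.
- near_low (a point): Fold line of the near gutter right below its ball at the start (track x = -0.150). The V's legs stand at 45 degrees; rims 25 mm above the fold line, 51 mm apart. A ball lying in the V has its centre 35 mm above the fold line. The ball rests on a cross pin at track x = -0.167 whose top is 16 mm above the fold line; behind it the gutter runs on, open, to x = -0.21.
- far_low (a point): The same point of the far gutter.
- near_home (a point): Fold line of the near gutter below its ball when the ball touches the stop plate (track x = 0.169). The plate's padded face is at x = 0.194 and rises 52 mm above the fold lines, across both gutters. Once the ball's centre is past x = 0.158 the catch can stand up; let go, the ball rolls back to x = 0.157 and is held there.
- far_home (a point): The same point of the far gutter.
- steel_ball: Solid polished steel ball, diameter 50 mm, about 0.5 kg; origin at its centre. It starts at the low end of one gutter (either), against the cross pin; smooth (friction about 0.25 in the gutter), it rolls freely: let go anywhere between pin and catch, it rolls back down.
- wood_ball: Solid pale wooden ball, diameter 50 mm, about 45 g; origin at its centre. It starts at the low end of the other gutter and rolls as freely.
- near_catch (a joint): Sprung one-way catch of the near gutter: a 14 mm wide steel tongue through a slot in the fold, on a shaft at track x = 0.140, z = -0.008; tip 19 mm above the fold line. 0 = standing, blocking the way down; grows to 1.3 rad as a ball pushed from below folds it uphill and rolls over it (under 1 N); a light spring stands it up again. It cannot tip downhill. A black-knobbed lever outside turns with it.
- far_catch (a joint): The same catch in the far gutter; 0 = standing up.
- near_catch_tip (a point): Top of the near catch's tongue, in the middle of its gutter (standing: track x = 0.137, 19 mm above the fold line).
- far_catch_tip (a point): Top of the far catch's tongue, likewise.
- tape_dispenser: Bystander: red desk tape dispenser, 150 x 58 x 80 mm, past the low end of the ramp; origin at its underside.
- timer: Bystander: flat white and blue digital timer, 78 x 62 x 18 mm, lying beyond the ramp; origin at its underside.
- glue_stick: Bystander: upright glue stick, diameter 28 mm, 90 mm tall, between the robot and the ramp; origin at its underside.
- spray_bottle: Bystander: small clear spray bottle, diameter 36 mm, 120 mm tall, past the high end of the ramp; origin at its underside.
Not all that is in view belongs to the job. Leave any red look-alike of the steel_ball alone.

How it is judged:
At the end, for the whole second after the job is handed in: Both balls lie at rest in their gutters (slower than 20 mm/s, centre 30 to 42 mm above the fold line) above their catches (centre more than 0.150 m uphill of the track's origin), and both catches stand (less than 0.15 rad) (x of each of steel_ball, wood_ball in the frame of track above 0.15 m and z of steel_ball in the frame of track between 0.03 and 0.042 m and linear speed of each of steel_ball, wood_ball below 0.02 m/s and z of wood_ball in the frame of track between 0.03 and 0.042 m and value of joint each of near_catch, far_catch below 0.15 rad); the robot touches nothing.
It fails at once if the steel ball is lifted more than 10 mm out of its gutter, or falls off the ramp (z of steel_ball in the frame of track above 0.0455 m or z of steel_ball in the frame of track below 0.015 m).
It fails at once if the wood ball is lifted more than 10 mm out of its gutter, or falls off the ramp (z of wood_ball in the frame of track above 0.0455 m or z of wood_ball in the frame of track below 0.015 m).
It fails at once if the tape dispenser, timer, glue stick or spray bottle is moved by more than 20 mm or knocked over (distance of any of tape_dispenser, timer, glue_stick, spray_bottle from where it was at the start of the episode above 0.02 m or angle between any of tape_dispenser, timer, glue_stick, spray_bottle's own z axis and vertical above 0.5 rad).
It also fails if it takes over 61 s, if anything falls off the work surface, if the arm or the gripper's body presses on something with over 40 N, if the wrist force passes 120 N, or if a joint passes its speed limit or range.

## Working session

There is one attempt and no reset: what is moved stays moved. The work goes in short steps, Python scripts to look and compute and a shell command to move; the robot and the scene stay as the last step left them, time stands still between calls to the robot, and variables do not carry over. Pictures are saved under pics/ and viewed, at most 10 in all, crops included, and the job is handed in when it is done.

```bash
mkdir -p pics
python3 - <<'E'
from cell import robot
import cv2
for n in("scene","top"):
    im=robot.read_camera(n); cv2.imwrite(f"pics/{n}0.png",im[:,:,::-1]); m=robot.camera_model(n); print(n,m)
print(robot.observe())
E
```

```text
scene {'camera_matrix': array([[350.16010994,   0.        , 254.29257664],
       [  0.        , 350.16010994, 188.727856  ],
       [  0.        ,   0.        ,   1.        ]]), 'position': array([ 1.02797428, -0.35441148,  0.74063214]), 'attitude': array([-2.40841995, -0.01050241,  0.93053445])}
top {'camera_matrix': array([[356.66634759,   0.        , 257.51602703],
       [  0.        , 356.66634759, 192.73031892],
       [  0.        ,   0.        ,   1.        ]]), 'position': array([0.46768581, 0.01471864, 1.01365633]), 'attitude': array([-3.04245265,  0.02147761, -1.58688722])}
{'time': 0.1, 'qpos': array([ 1.11198682e+00,  3.42661886e-01,  1.52493202e+00, -5.85013121e-06,
        1.27537074e+00, -1.45986750e-01]), 'qvel': array([-5.15789268e-04, -2.94113056e-03, -2.45206513e-03, -5.20384192e-05,
       -1.48645909e-03,  8.56734452e-05]), 'joint_efforts': array([ 1.20487937e-03, -4.32011032e+01, -2.44695550e+01,  7.18683307e-02,
        5.26807085e-02, -8.07576930e-05]), 'tool_pos': array([0.16137147, 0.49918739, 0.2128062 ]), 'tool_rot': array([-3.14023444e+00, -1.94047164e-04,  2.82877147e+00]), 'contact_force': array([-0.54102801,  0.00888105, -0.02948808]), 'torque': array([-8.82312958e-05,  5.32912233e-03, -4.11864414e-03]), 'grip_force': 0.0, 'opening': 0.09194942318197813}
```

View pics/scene0.png

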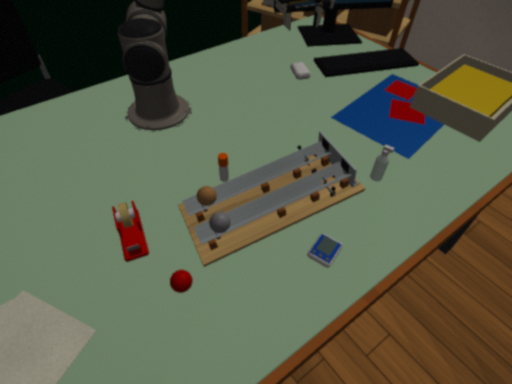

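View pics/top0.png

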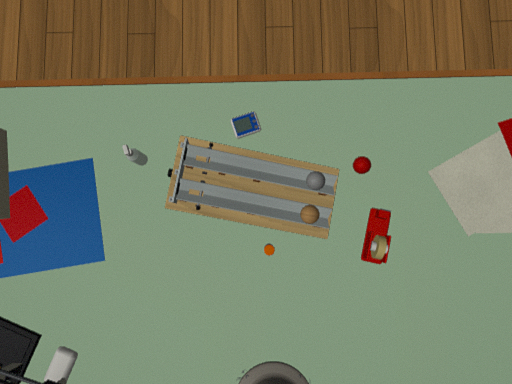

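Scene view: wood ball (206,196) and grey steel ball (220,222); the red ball (181,281) is a look-alike. Top view: steel (316,181) in the far gutter, wood (310,214) in the near gutter, red (362,165), dispenser (377,238), glue stick (269,249), and the stop plate at about x=180. Candidates for the steel ball are the grey (316,181), the red (362,165) and the wood (310,214). By the description it is the grey one. I'll refine this and check it in a crop.

```bash
cat > h.py <<'E'
import numpy as np,cv2
from cell import robot
from scipy.spatial.transform import Rotation as R
def cam(n):
    m=robot.camera_model(n); return m["camera_matrix"],np.array(m["position"]),R.from_euler('xyz',m["attitude"]).as_matrix()
def ray(n,p):
    K,c,A=cam(n); d=A@np.linalg.solve(K,[p[0],p[1],1.]); return c,d/np.linalg.norm(d)
def plane(n,p,z):
    c,d=ray(n,p); return c+d*(z-c[2])/d[2]
def tri(ps,pt):
    c1,d1=ray("scene",ps);c2,d2=ray("top",pt)
    s=np.linalg.lstsq(np.c_[d1,-d2],c2-c1,rcond=None)[0]
    a,b=c1+s[0]*d1,c2+s[1]*d2; return (a+b)/2,np.linalg.norm(a-b)
def proj(n,X):
    K,c,A=cam(n); q=K@(A.T@(np.asarray(X)-c)); return q[:2]/q[2]
def circ(im,p,r=18):
    x,y=map(int,p); g=cv2.cvtColor(im[y-r:y+r,x-r:x+r],cv2.COLOR_RGB2GRAY); g=cv2.resize(g,None,fx=6,fy=6,interpolation=cv2.INTER_CUBIC)
    c=cv2.HoughCircles(g,cv2.HOUGH_GRADIENT_ALT,1.5,60,param1=150,param2=.5,minRadius=42,maxRadius=75)
    if c is None: return None
    k=min(c[0],key=lambda k:np.hypot(k[0]-6*r,k[1]-6*r)); return np.array([x-r+(k[0]-2.5)/6,y-r+(k[1]-2.5)/6,k[2]/6])
E
python3 - <<'E'
from h import *
t=cv2.imread("pics/top0.png");s=cv2.imread("pics/scene0.png")
for nm,ps,pt in(("steel",(220,222),(316,181)),("wood",(206,196),(310,214))):
    a,b=circ(s[:,:,::-1].copy(),ps),circ(t[:,:,::-1].copy(),pt); print(nm,a,b)
    a=ps if a is None else a; b=pt if b is None else b
    print(tri(a,b))
a=cv2.resize(t[130:245,160:345],None,fx=4.3,fy=4.3,interpolation=cv2.INTER_CUBIC)
cv2.imwrite("pics/t1.png",a)
b=cv2.resize(s[130:262,175:370],None,fx=4.1,fy=4.1,interpolation=cv2.INTER_CUBIC)
cv2.imwrite("pics/s1.png",b)
E
```

```text
steel None [315.08334  180.08333    9.718141]
(array([ 0.59130356, -0.11955463,  0.07893957]), np.float64(0.0015260357762654005))
wood None None
(array([ 0.50237068, -0.10357257,  0.07791747]), np.float64(0.0014444097525362664))
```

View pics/t1.png

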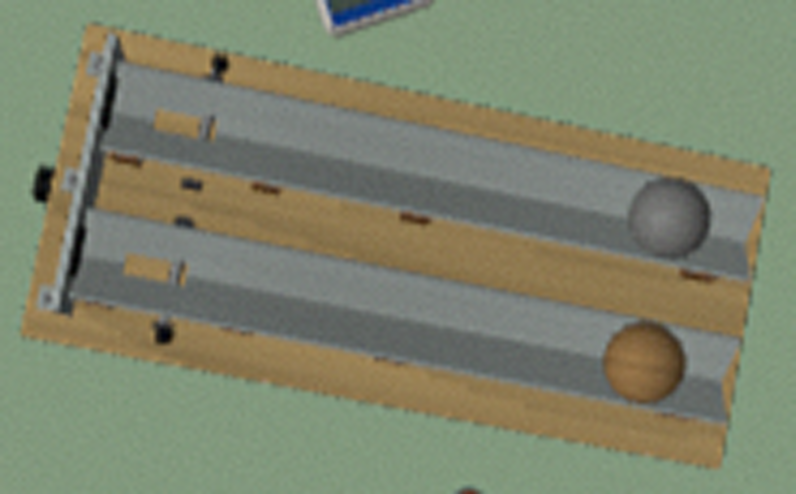

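View pics/s1.png

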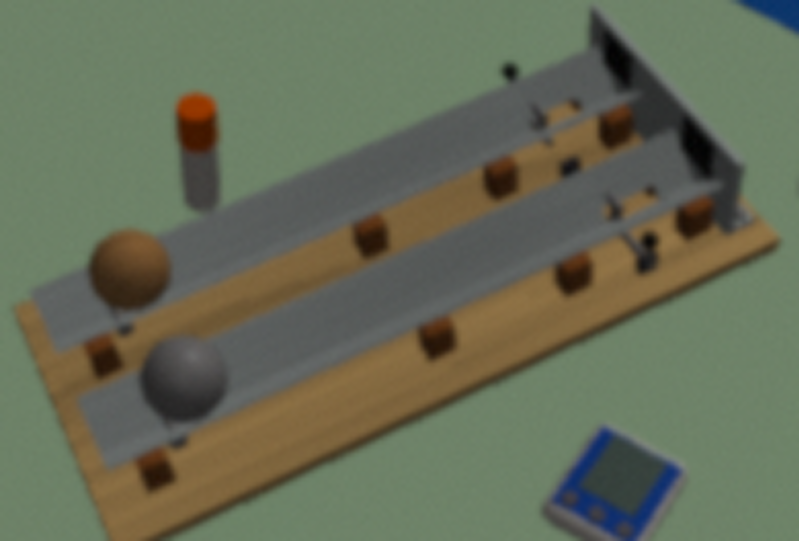

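Both crops confirm the choice: steel is in the far gutter (t1 668,217; s1 184,379) and wood in the near one (t1 645,362; s1 130,270). Catch tips are at t1 (208,127) and (179,272).

```bash
cat >> h.py <<'E'
def T(p): 
    return p[:3],(R.from_euler('z',p[3])*R.from_euler('y',-np.radians(8))).as_matrix()
E
python3 - <<'E'
from h import *
from scipy.optimize import least_squares
ft=lambda u,v:np.array([160+(u+.5)/4.3-.5,130+(v+.5)/4.3-.5]); fs=lambda u,v:np.array([175+(u+.5)/4.1-.5,130+(v+.5)/4.1-.5])
obs=[("top",ft(668,217),(-.15,-.045,.035)),("top",ft(645,362),(-.15,.045,.035)),("scene",fs(184,379),(-.15,-.045,.035)),("scene",fs(130,270),(-.15,.045,.035)),
("top",ft(209,127),(.137,-.045,.019)),("top",ft(180,272),(.137,.045,.019)),("scene",fs(612,203),(.137,-.045,.019)),("scene",fs(536,112),(.137,.045,.019))]
def f(p):
    o,A=T(p); return np.concatenate([proj(n,o+A@np.array(X))-q for n,q,X in obs])
r=least_squares(f,[.55,.03,.06,1.4],loss='soft_l1'); print(repr(r.x)); print(f(r.x).reshape(-1,2).round(1))
np.save("track.npy",r.x)
o,A=T(r.x)
for y in(.045,-.045):
  for x in(-.15,.16): print(x,y,o+A@[x,y,.035])
# bystanders
print("glue",plane("top",(269,249),.09),"spray",plane("top",(127,149),.12),"tape",plane("top",(377,238),.05))
q=robot.observe()
print(R.from_euler('xyz',q['tool_rot']).as_matrix().round(3))
E
```

```text
array([0.57735419, 0.03815992, 0.06350394, 1.36708322])
[[ 0.9  0.6]
 [ 0.4  0.4]
 [ 0.1  0.4]
 [ 0.2  0.6]
 [ 0.2  0.2]
 [-0.   0.3]
 [ 1.  -0.4]
 [ 1.3 -0.3]]
-0.15 0.045 [ 0.50224851 -0.10297531  0.07728736]
0.16 0.045 [0.56435336 0.19766004 0.12043102]
-0.15 -0.045 [ 0.59038751 -0.12118295  0.07728736]
0.16 -0.045 [0.65249235 0.1794524  0.12043102]
glue [0.41454585 0.00599511 0.09      ] spray [0.67594196 0.3661359  0.12      ] tape [ 0.4369503  -0.28237537  0.05      ]
[[-0.951  0.308 -0.001]
 [ 0.308  0.951 -0.001]
 [ 0.    -0.001 -1.   ]]
```

```bash
python3 -m jog '[[[-1,0,0,0,0.12],[-1,0,0,0,0.24],[-1,0,0,0,0.36],[-1,0,0,0,0.48],[-1,0,0,0,0.6]]]'
python3 -m jog '[[[-1,0,0,0,0.12],[-1,0,0,0,0.24],[-1,0,0,0,0.36],[-1,0,0,0,0.48],[-1,0,0,0,0.6]]]'
python3 -m jog '[[[-1,0,0,0,0.12],[-1,0,0,0,0.24],[-1,0,0,0,0.262],[-1,0,0,0,0.262]]]'
cat > go.py <<'E'
import sys
from h import *
# target: tip over track x (of front face), track y, tip height h above the fold line -> shift in tool axes
xf,y,h=map(float,sys.argv[1:4]); o,A=T(np.load("track.npy")); q=robot.observe()
B=R.from_euler('xyz',q['tool_rot']).as_matrix()
tip=o+A@[xf-.0095,y,h]; tcp=tip+[0,0,.008]
c=A.T@(q['tool_pos']-[0,0,.008]-o)
print("shift",(B.T@(tcp-q['tool_pos'])).round(4),"yaw err",q['tool_rot'][2]-np.load("track.npy")[3],"face now",(c+[.0095,0,0]).round(4),"F",q['contact_force'].round(2),"t",q['time'],"op",q['opening'])
E
python3 go.py -0.197 0.045 0.13
```

```text
time: 0.52
tool_pos: [0.1614, 0.4993, 0.213]
tool_rot: [-3.141, 0.0, 2.223]
contact_force: [-1.6, -0.5, 0.1]
opening: 0.0633
grip_force: 0.0
time: 0.93
tool_pos: [0.1614, 0.4993, 0.213]
tool_rot: [-3.141, 0.001, 1.623]
contact_force: [-0.2, -0.2, 0.3]
opening: 0.0295
grip_force: 0.0
time: 1.27
tool_pos: [0.1614, 0.4994, 0.2131]
tool_rot: [-3.141, 0.001, 1.369]
contact_force: [-0.8, 0.4, 0.5]
opening: 0.0033
grip_force: 0.0
shift [-0.5908  0.4547  0.0419] yaw err 0.0015746030767103125 face now [0.3932 0.5006 0.0891] F [-0.78  0.42  0.52] t 1.2667 op 0.003260748337890566
```

```bash
for i in 1 2 3; do python3 -m jog '[[[-1,-0.031,0.024,0,0],[-1,-0.062,0.048,0,0],[-1,-0.093,0.072,0,0],[-1,-0.124,0.096,0,0],[-1,-0.155,0.12,0,0]]]' | grep -E "time|tool_pos"; done; python3 go.py -0.197 0.045 0.13
```

```text
time: 1.68
tool_pos: [0.2478, 0.3218, 0.2133]
time: 2.1
tool_pos: [0.3341, 0.1456, 0.2136]
time: 2.52
tool_pos: [0.4203, -0.0308, 0.2135]
shift [-0.1236  0.0945  0.042 ] yaw err 0.003010064848362193 face now [-0.0691  0.1399  0.1544] F [ 0.87 -0.61 -0.27] t 2.5167 op 0.00043564436143844634
```

```bash
python3 -m jog '[[[-1,-0.031,0.024,0,0],[-1,-0.062,0.048,0,0],[-1,-0.093,0.072,0,0],[-1,-0.124,0.094,0.02,0],[-1,-0.124,0.094,0.042,0.003]]]' | grep -E "time|tool_pos"; python3 go.py -0.197 0.045 0.028
python3 - <<'E'
from h import *
o,A=T(np.load("track.npy"))
for n in("scene","top"):
    im=robot.read_camera(n); p=proj(n,o+A@[-.17,.02,.06]).astype(int)
    c=im[max(0,p[1]-60):p[1]+60,p[0]-70:p[0]+70,::-1]; cv2.imwrite(f"pics/{n}2.png",cv2.resize(c,None,fx=4,fy=4,interpolation=cv2.INTER_CUBIC))
a,b=[cv2.imread(f"pics/{n}2.png") for n in("scene","top")]
cv2.imwrite("pics/c2.png",cv2.resize(np.hstack([a,b]),(800,343)))
E
```

```text
time: 2.93
tool_pos: [0.49, -0.1755, 0.1718]
shift [ 0.0189 -0.0034  0.1012] yaw err -0.0033823921190172523 face now [-0.2013  0.0423  0.1309] F [-0.63 -1.08 -1.08] t 2.9333 op 0.0004156328496565954
```

View pics/c2.png

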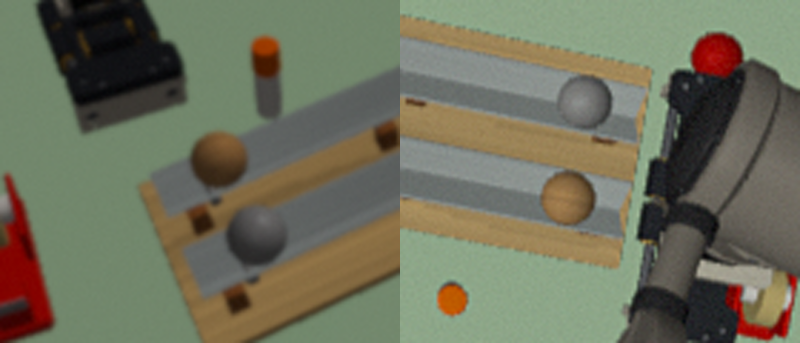

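The left half shows the gripper above and beyond the low end at (130,110). The right half shows it downhill of the wood ball (568,198), in line with the near gutter. Next I descend behind the ball.

```bash
python3 -m jog '[[[-1,0.005,-0.001,0.02,0],[-1,0.01,-0.003,0.04,-0.003],[-1,0.014,-0.003,0.06,-0.003],[-1,0.015,-0.003,0.08,-0.003],[-1,0.015,-0.003,0.08,-0.003]]]' | grep -E "time|tool_pos|force"; python3 go.py -0.197 0.045 0.028
python3 - <<'E'
from h import *
o,A=T(np.load("track.npy"))
for n in("scene","top"):
    im=robot.read_camera(n); p=proj(n,o+A@[-.17,.02,.06]).astype(int)
    c=im[max(0,p[1]-60):p[1]+60,p[0]-70:p[0]+70,::-1]; cv2.imwrite(f"pics/{n}3.png",cv2.resize(c,None,fx=4,fy=4,interpolation=cv2.INTER_CUBIC))
    q=robot.observe(); print(((proj(n,q['tool_pos']-[0,0,.008])-p+[70,60])*2.857).round())
a,b=[cv2.imread(f"pics/{n}3.png") for n in("scene","top")]
cv2.imwrite("pics/c3.png",cv2.resize(np.hstack([a,b]),(800,343)))
E
```

```text
time: 3.45
tool_pos: [0.4849, -0.1516, 0.0894]
contact_force: [-1.6, -0.5, -0.4]
grip_force: 0.0
shift [-0.0039  0.0072  0.0189] yaw err 0.003505127218663473 face now [-0.1906  0.0521  0.0462] F [-1.56 -0.46 -0.36] t 3.45 op 0.0005153538379139985
[159. 170.]
[226. 213.]
```

View pics/c3.png

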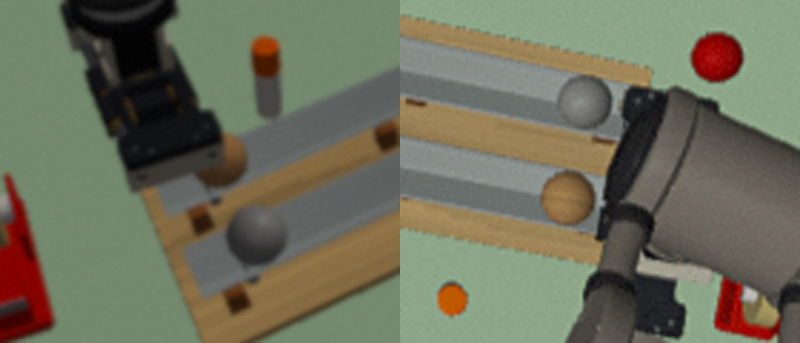

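The near end of the body hides the fingertips in the scene view. The predicted tip at (159,170) is consistent with the gripper sitting behind the wood ball, and the body clears the steel ball (258,235).

```bash
python3 -m jog '[[[-1,-0.003,0.004,0.006,0.003],[-1,-0.004,0.007,0.01,0.003],[-1,-0.004,0.007,0.015,0.003],[-1,-0.004,0.007,0.019,0.003],[-1,-0.004,0.007,0.019,0.003]]]' | grep -E "time|tool_pos|force"; python3 go.py -0.177 0.045 0.028
```

```text
time: 3.97
tool_pos: [0.4925, -0.1591, 0.0716]
contact_force: [-0.1, 0.4, 1.1]
grip_force: 0.0
shift [ 0.0218 -0.0019 -0.0016] yaw err -0.003401091392034372 face now [-0.1988  0.0432  0.0294] F [-0.14  0.38  1.06] t 3.9667 op 0.0005389419570441034
```

```bash
python3 -m jog '[[[-1,0.008,-0.001,0,0],[-1,0.018,-0.001,-0.0015,0],[-1,0.028,-0.001,-0.003,0],[-1,0.04,-0.001,-0.0045,0],[-1,0.05,-0.001,-0.006,0]]]' | grep -E "time|tool_pos|force"; python3 go.py -0.100 0.045 0.028
python3 -m jog '[[[-1,0.01,0,-0.0014,0],[-1,0.02,0,-0.0028,0],[-1,0.03,0,-0.0042,0],[-1,0.04,0,-0.0056,0],[-1,0.05,0,-0.007,0]]]' | grep -E "time|tool_pos|force"; python3 go.py -0.100 0.045 0.028
python3 - <<'E'
from h import *
o,A=T(np.load("track.npy"))
for n in("scene","top"):
    im=robot.read_camera(n); p=proj(n,o+A@[-.09,.02,.06]).astype(int)
    c=im[max(0,p[1]-60):p[1]+60,p[0]-70:p[0]+70,::-1]; cv2.imwrite(f"pics/{n}4.png",cv2.resize(c,None,fx=4,fy=4,interpolation=cv2.INTER_CUBIC))
a,b=[cv2.imread(f"pics/{n}4.png") for n in("scene","top")]
cv2.imwrite("pics/c4.png",cv2.resize(np.hstack([a,b]),(800,343)))
E
```

```text
time: 4.38
tool_pos: [0.5027, -0.1085, 0.0789]
contact_force: [0.1, -0.9, -0.7]
grip_force: 0.2
shift [ 0.0464 -0.0016 -0.0051] yaw err -0.002583128703351756 face now [-0.1467  0.0435  0.0294] F [ 0.09 -0.91 -0.74] t 4.3833 op 0.00059215239401883
time: 4.8
tool_pos: [0.5128, -0.0602, 0.0855]
contact_force: [-0.3, -0.6, -0.2]
grip_force: 0.2
shift [-0.003  -0.0016  0.0015] yaw err -0.003190872585872251 face now [-0.0968  0.0434  0.0291] F [-0.34 -0.57 -0.19] t 4.8 op 0.0005376554565378546
```

View pics/c4.png

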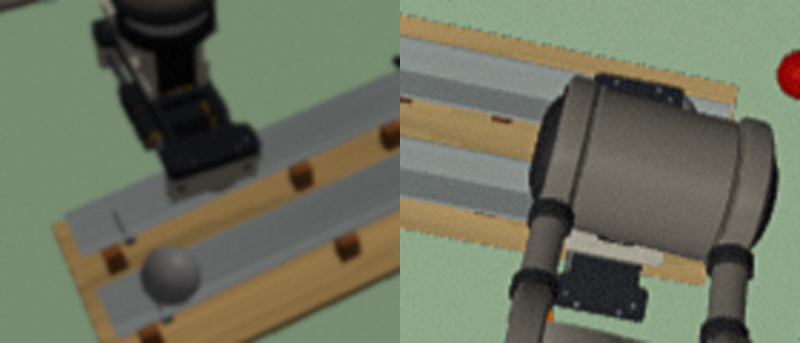

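The pin at (120,225) is bare, so the wood ball is travelling with the fingers. Continuing.

```bash
python3 -m jog '[[[-1,0.01,-0.001,-0.0012,0.002],[-1,0.02,-0.001,-0.0025,0.002],[-1,0.03,-0.001,-0.004,0.002],[-1,0.04,-0.001,-0.0055,0.002],[-1,0.05,-0.001,-0.0065,0.002]]]' | grep -E "force"; python3 go.py 0.142 0.045 0.028
python3 -m jog '[[[-1,0.01,0,-0.0014,0],[-1,0.02,0,-0.0028,0],[-1,0.03,0,-0.0042,0],[-1,0.04,0,-0.0056,0],[-1,0.05,0,-0.007,0]]]' | grep force; python3 go.py 0.142 0.045 0.028
python3 -m jog '[[[-1,0.01,0,-0.0014,0],[-1,0.02,0,-0.0028,0],[-1,0.03,0,-0.0042,0],[-1,0.04,0,-0.0056,0],[-1,0.05,0,-0.007,0]]]' | grep force;  python3 go.py 0.142 0.045 0.028
```

```text
contact_force: [-0.2, -0.3, 1.0]
grip_force: 0.2
shift [ 0.1866 -0.0019 -0.0255] yaw err -0.005246679650510178 face now [-0.0464  0.0441  0.0287] F [-0.19 -0.3   1.01] t 5.3167 op 0.00036479575115451945
contact_force: [-0.4, -0.3, 0.4]
grip_force: 0.2
shift [ 0.1366 -0.0018 -0.0186] yaw err -0.0051817244393177475 face now [0.0041 0.044  0.0286] F [-0.42 -0.29  0.42] t 5.7333 op 0.00034919440272490577
contact_force: [-0.3, -0.3, -0.0]
grip_force: 0.2
shift [ 0.0867 -0.0018 -0.0116] yaw err -0.005288956209951179 face now [0.0545 0.0437 0.0286] F [-0.33 -0.32 -0.  ] t 6.15 op 0.0007015366837144551
```

```bash
python3 -m jog '[[[-1,0.01,0,-0.0014,-0.004],[-1,0.02,0,-0.0028,-0.004],[-1,0.03,0,-0.0042,-0.004],[-1,0.04,0,-0.0056,-0.004],[-1,0.05,0,-0.007,-0.004]]]' | grep force; python3 go.py 0.142 0.045 0.028
python3 -m jog '[[[-1,0.007,0,-0.001,0],[-1,0.014,0,-0.002,0],[-1,0.021,0,-0.003,0],[-1,0.028,0,-0.004,0],[-1,0.033,0,-0.0046,0]]]' | grep force;  python3 go.py 0.142 0.045 0.028
```

```text
contact_force: [-0.0, -1.2, 0.3]
grip_force: 0.3
shift [ 0.0367 -0.0016 -0.0046] yaw err -0.0013164710213058317 face now [0.105  0.0434 0.0286] F [-0.02 -1.24  0.29] t 6.5667 op 0.00034574823623043094
contact_force: [0.3, -0.7, -0.0]
grip_force: 0.2
shift [ 0.0039 -0.0017 -0.    ] yaw err -0.0011887982690212962 face now [0.1381 0.0433 0.0285] F [ 0.28 -0.72 -0.04] t 6.9833 op 0.00038888159001980037
```

```bash
python3 -m jog '[[[-1,0.002,0,-0.0003,0],[-1,0.004,0,-0.0006,0],[-1,0.004,0,-0.0006,0]]]' | grep force;  python3 go.py 0.142 0.045 0.028;python3 -m jog '[[[-1,0.0015,0,-0.0002,0],[-1,0.0015,0,-0.0002,0]]]' | grep contact; python3 -m jog '[[[-1,0.0015,0,-0.0002,0],[-1,0.0015,0,-0.0002,0]]]' | grep contact;  python3 go.py 0.142 0.045 0.028
```

```text
contact_force: [-0.2, 0.5, -0.1]
grip_force: 0.0
shift [ 0.0005 -0.0016  0.0004] yaw err -0.0011871337808091464 face now [0.1416 0.0434 0.0285] F [-0.23  0.48 -0.13] t 7.2333 op 0.00031114276736711157
contact_force: [-0.6, -0.1, 1.2]
contact_force: [-0.3, -1.4, 0.4]
shift [-0.0021 -0.0017  0.0009] yaw err -0.0014706358619795967 face now [0.1442 0.0433 0.0286] F [-0.28 -1.42  0.44] t 7.5667 op 0.000620113021951291
```

```bash
python3 -m jog '[[[-1,-0.006,0,0.0005,0],[-1,-0.012,0,0.001,0],[-1,-0.024,0,0.002,0],[-1,-0.04,0,0.003,0],[-1,-0.06,0,-0.005,0]]]' | grep contact; python3 -m jog '[[[-1,-0.03,0,-0.02,0],[-1,-0.06,0,-0.05,0],[-1,-0.09,0,-0.08,0],[-1,-0.12,0,-0.1,0],[-1,-0.15,0,-0.11,0]]]' | grep contact
python3 - <<'E'
from h import *
o,A=T(np.load("track.npy"))
for n in("scene","top"):
    im=robot.read_camera(n); p=proj(n,o+A@[.12,0,.04]).astype(int)
    c=im[max(0,p[1]-60):p[1]+60,p[0]-70:p[0]+70,::-1]; cv2.imwrite(f"pics/{n}5.png",cv2.resize(c,None,fx=4,fy=4,interpolation=cv2.INTER_CUBIC))
    for x in(.13,.157): print(n,x,((proj(n,o+A@[x,.045,.035])-p+[70,60])*2.857).round())
a,b=[cv2.imread(f"pics/{n}5.png") for n in("scene","top")]
cv2.imwrite("pics/c5.png",cv2.resize(np.hstack([a,b]),(800,343)))
E
python3 go.py -0.190 -0.045 0.13
```

```text
contact_force: [-0.3, -0.8, 0.5]
contact_force: [0.8, -0.9, -0.1]
scene 0.13 [187. 141.]
scene 0.157 [212. 130.]
top 0.13 [180. 221.]
top 0.157 [150. 215.]
shift [-0.1301  0.0882  0.064 ] yaw err -0.0062461242247924265 face now [-0.0517  0.0427  0.1746] F [0.39 1.   0.07] t 8.5 op 0.0005169769733825918
```

View pics/c5.png

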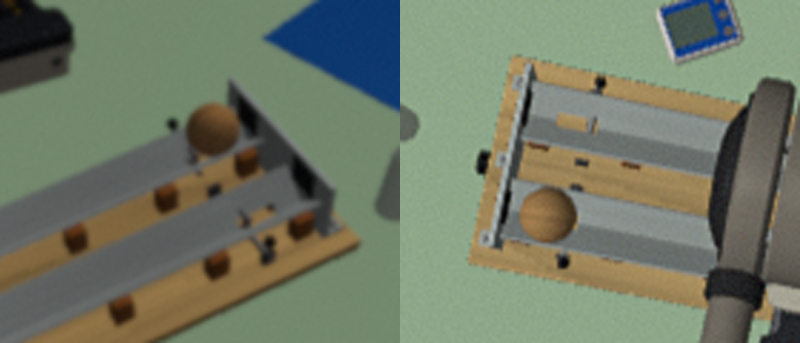

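The wood ball sits at (212,130) in the scene view and (148,215) in the top view. That matches track x=0.157 exactly, so it is held by its catch. Next is the steel ball.

```bash
python3 -m jog '[[[-1,-0.03,0.02,0,-0.006],[-1,-0.06,0.04,0,-0.006],[-1,-0.09,0.06,0,-0.006],[-1,-0.12,0.08,0.02,-0.006],[-1,-0.135,0.088,0.04,-0.006]]]' | grep contact;python3 -m jog '[[[-1,0,0,0.01,0],[-1,0,0,0.02,0],[-1,0,0,0.02,0]]]' | grep contact; python3 go.py -0.199 -0.045 0.028
```

```text
contact_force: [-1.4, 0.1, 0.1]
contact_force: [0.5, 0.6, -0.3]
shift [0.0039 0.0031 0.1007] yaw err 0.004859114113765495 face now [-0.189  -0.0424  0.1283] F [ 0.47  0.63 -0.34] t 9.1667 op 0.0003802911587044331
```

```bash
python3 -m jog '[[[-1,0.002,0.002,0.025,0.004],[-1,0.003,0.003,0.05,0.004],[-1,0.003,0.003,0.07,0.004],[-1,0.003,0.003,0.08,0.004],[-1,0.003,0.003,0.085,0.004]]]' | grep contact; python3 -m jog '[[[-1,0,0,0.006,0],[-1,0,0,0.012,0],[-1,0,0,0.015,0],[-1,0,0,0.015,0]]]' | grep contact; python3 go.py -0.197 -0.045 0.028
```

```text
contact_force: [-0.6, 0.1, 0.6]
contact_force: [-0.6, -0.4, 0.0]
shift [ 0.004  -0.0022  0.003 ] yaw err 0.0007733058879075827 face now [-0.2005 -0.0472  0.0316] F [-0.63 -0.41  0.03] t 9.9167 op 0.00018696786028539925
```

```bash
python3 -m jog '[[[-1,0.008,-0.001,0.002,0],[-1,0.016,-0.002,0.001,0],[-1,0.022,-0.002,0,0],[-1,0.028,-0.002,-0.001,0],[-1,0.036,-0.002,-0.002,0]]]' | grep contact; python3 go.py 0.138 -0.045 0.028
python3 -m jog '[[[-1,0.01,0,-0.0014,0],[-1,0.02,0,-0.0028,0],[-1,0.03,0,-0.0042,0],[-1,0.04,0,-0.0056,0],[-1,0.05,0,-0.007,0]]]' | grep contact; python3 go.py 0.138 -0.045 0.028
python3 -m jog '[[[-1,0.01,0,-0.0014,0],[-1,0.02,0,-0.0028,0],[-1,0.03,0,-0.0042,0],[-1,0.04,0,-0.0056,0],[-1,0.05,0,-0.007,0]]]' | grep contact; python3 go.py 0.138 -0.045 0.028
```

```text
contact_force: [-0.2, -5.5, 5.6]
shift [ 0.3002 -0.0006 -0.041 ] yaw err 0.0011873571147547057 face now [-0.165  -0.046   0.0298] F [-0.21 -5.49  5.56] t 10.3333 op 0.00043628790338615965
contact_force: [-1.1, -5.3, 4.1]
shift [ 0.2501 -0.0009 -0.0335] yaw err 0.000959841870737721 face now [-0.1143 -0.0463  0.0301] F [-1.1  -5.34  4.07] t 10.75 op 0.0005177277416247816
contact_force: [-1.9, -5.3, 5.3]
shift [ 0.2001 -0.0009 -0.0264] yaw err 0.000977486439249775 face now [-0.0638 -0.0461  0.0301] F [-1.94 -5.35  5.29] t 11.1667 op 0.0004937581603424892
```

Friction at the fingertip presses the ball into the gutter at about 5 N, so it is sliding rather than rolling, which is safe. Continuing.

```bash
python3 -m jog '[[[-1,0.01,0,-0.0011,0],[-1,0.02,0,-0.0022,0],[-1,0.03,0,-0.0035,0],[-1,0.04,0,-0.0047,0],[-1,0.05,0,-0.006,0]]]' | grep contact
python3 -m jog '[[[-1,0.01,0,-0.0014,0],[-1,0.02,0,-0.0028,0],[-1,0.03,0,-0.0042,0],[-1,0.04,0,-0.0056,0],[-1,0.05,0,-0.007,0]]]' | grep contact; python3 go.py 0.138 -0.045 0.028
python3 -m jog '[[[-1,0.01,0,-0.0014,0],[-1,0.02,0,-0.0028,0],[-1,0.03,0,-0.0042,0],[-1,0.04,0,-0.0056,0],[-1,0.05,0,-0.007,0]]]' | grep contact; python3 go.py 0.138 -0.045 0.028
```

```text
contact_force: [-0.9, -5.4, 4.9]
contact_force: [-0.5, -5.4, 5.2]
shift [ 0.1    -0.0007 -0.0132] yaw err 0.0008302848888939174 face now [ 0.0371 -0.0458  0.029 ] F [-0.51 -5.38  5.25] t 12.0 op 0.0004936563323579954
contact_force: [-0.9, -5.9, 5.2]
shift [ 0.05   -0.0006 -0.0062] yaw err 0.0007679944261778093 face now [ 0.0876 -0.0457  0.0289] F [-0.9  -5.86  5.19] t 12.4167 op 0.00043808513016069836
```

```bash
python3 -m jog '[[[-1,0.008,0,-0.0011,0],[-1,0.016,0,-0.0022,0],[-1,0.024,0,-0.0034,0],[-1,0.032,0,-0.0045,0],[-1,0.04,0,-0.0056,0]]]' | grep contact; python3 go.py 0.138 -0.045 0.028
```

```text
contact_force: [0.0, -5.6, 4.8]
shift [ 0.0099 -0.0003 -0.001 ] yaw err 0.0006729819068345133 face now [ 0.128  -0.0453  0.0285] F [ 0.   -5.58  4.84] t 12.8333 op 0.00025573171495753006
```

```bash
python3 -m jog '[[[-1,0.005,0,-0.0007,0],[-1,0.01,0,-0.0014,0],[-1,0.012,0,-0.0017,0],[-1,0.013,0,-0.0018,0],[-1,0.013,0,-0.0018,0]]]' | grep contact; python3 go.py 0.138 -0.045 0.028
for i in 1 2; do python3 -m jog '[[[-1,0.0012,0,-0.0002,0],[-1,0.0012,0,-0.0002,0]]]' | grep contact; done; python3 go.py 0.142 -0.045 0.028
```

```text
contact_force: [-0.9, -3.2, 2.9]
shift [-0.0033  0.0002 -0.0003] yaw err 0.0008453721610159892 face now [ 0.1412 -0.0448  0.0272] F [-0.87 -3.22  2.92] t 13.25 op 0.0007035279025433677
contact_force: [-1.3, -3.3, 3.5]
contact_force: [-0.4, -3.3, 2.0]
shift [-0.0016  0.0001 -0.0005] yaw err 0.0005135077045530512 face now [ 0.1435 -0.0449  0.0273] F [-0.37 -3.3   1.96] t 13.5833 op 0.00030000602729208993
```

```bash
python3 -m jog '[[[-1,0.001,0,-0.0001,0],[-1,0.001,0,-0.0001,0]]]' | grep contact
python3 -m jog '[[[-1,-0.005,0,0.0005,0],[-1,-0.01,0,0.001,0],[-1,-0.02,0,0.002,0],[-1,-0.04,0,0.002,0],[-1,-0.06,0,-0.005,0]]]' | grep contact; python3 -m jog '[[[-1,-0.03,0,-0.02,0],[-1,-0.06,0,-0.05,0],[-1,-0.09,0,-0.08,0],[-1,-0.12,0,-0.1,0],[-1,-0.15,0,-0.11,0]]]' | grep contact
python3 - <<'E'
from h import *
o,A=T(np.load("track.npy"))
for n in("scene","top"):
    im=robot.read_camera(n); p=proj(n,o+A@[.12,0,.04]).astype(int)
    c=im[max(0,p[1]-60):p[1]+60,p[0]-70:p[0]+70,::-1]; cv2.imwrite(f"pics/{n}6.png",cv2.resize(c,None,fx=4,fy=4,interpolation=cv2.INTER_CUBIC))
    for y in(.045,-.045): print(n,y,((proj(n,o+A@[.157,y,.035])-p+[70,60])*2.857).round())
a,b=[cv2.imread(f"pics/{n}6.png") for n in("scene","top")]
cv2.imwrite("pics/c6.png",cv2.resize(np.hstack([a,b]),(800,343)))
E
```

```text
contact_force: [-1.0, -3.9, 2.5]
contact_force: [0.4, -0.3, -0.2]
contact_force: [0.5, -0.3, 0.1]
scene 0.045 [212. 130.]
scene -0.045 [266. 193.]
top 0.045 [150. 215.]
top -0.045 [170. 116.]
```

View pics/c6.png

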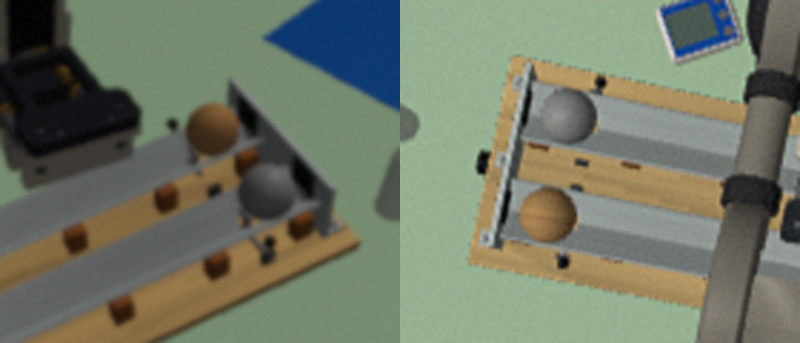

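Both balls match x=0.157: steel at (266,192) and (168,116), wood at (212,130) and (148,215). The lever knobs at (268,245), (172,126), (600,82) and (562,261) stand where they did before. The arm is clear.

```bash
python3 -m jog '[[[-1,0,0,0,0],[-1,0,0,0,0],[-1,0,0,0,0],[-1,0,0,0,0],[-1,0,0,0,0]]]'; python3 -c "from cell import robot; print(robot.hand_in())"
```

```text
time: 15.1
tool_pos: [0.6053, -0.0483, 0.2317]
tool_rot: [-3.14, -0.0, 1.369]
contact_force: [-0.2, -0.2, -0.1]
opening: 0.0004
grip_force: 0.0
the job is handed in; nothing more can be done
None
```

I pushed both balls past their catches and handed the job in at about 15 s; the last camera views showed each resting at about 0.157 m with its catch standing and the arm clear, though the hand-in returned no verdict.

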